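Open the birdhouse pole socket of unknown thread hand

TASK

A birdhouse pole is going into the socket under the green-knobbed dust cap: turn that cap by its knob until its quarter-turn thread lets go, and lift it off. One of the bracket's two sockets has a left-hand thread and you cannot see which, so feel which way it loosens: if it stops dead one way, try the other. Finish still gripping the cap, level and still, about 100 mm above where it sat, and leave the amber-knobbed cap and everything else on the bench as they are.

Things in the scene. Friction and masses are not known exactly. Their poses are not given: they have to be found in the camera images.
- cap_green: galvanised round dust cap with a green glass knob. Origin on its axis at the lower edge of its skirt (31 mm above the bench when seated), z up. Skirt 61 mm diameter, flat top 31 mm above the origin, 0.13 to 0.25 kg. Seated, its x axis lies along the bracket's within 0.06 rad, with 2 mm sideways and 3 mm up-and-down play. Two lugs inside the skirt sit under the socket's quarter-turn thread.
- green_knob (a point): centre of the green knob, on the cap's axis, 48.5 mm above the cap's origin: a plain upright glass cylinder 30 mm in diameter and 35 mm tall standing on the flat cap top (17.5 mm below to 17.5 mm above this point).
- green_mark (a point): outer end of the red paint stroke on the flat top of the green-knobbed cap, 29 mm from the axis along the cap's +x: shows how far the cap has turned. Tightening, the cap stops dead within 0.2 rad. Loosening, it runs freely without rising, can be lifted off from 1.0 to 2.1 rad of turn (best 1.2 to 1.6), and stops near 2.25 rad.
- cap_amber: a second cap, the same size and build as the green-knobbed one but with an amber glass knob, seated in the same way on the other socket of the bracket; to be left alone. Origin on its axis at the lower edge of its skirt.
- bracket: fixed pole bracket: pine block 110 x 270 mm with steel plate, top 20 mm above the bench. Origin at the centre of its underside, y along its length. Two upright sockets, 36 mm tall, at y = +75 and -75 mm: one right-hand (its cap loosens counter-clockwise seen from above), one left-hand (clockwise), in either order, not visible. Either may carry the green-knobbed cap.
- hammer: rusty claw hammer with dark wooden handle, 300 mm long, lying along its x axis; bystander. Origin at its middle on the bench.
- spokeshave: black cast-iron spokeshave, 270 mm wide along its y axis, 40 mm tall; bystander. Origin under its centre.
- cedar_wall: cedar birdhouse side wall lying flat, 120 x 180 x 14 mm; bystander. Origin under its centre.
- roof_panel: galvanised roof panel bent to a ridge along its y axis, 120 x 180 mm, 30 mm tall; bystander. Origin under its centre.

How it is judged:
By the outcome, as a careful person would: the job done as asked, in the order asked, and still so for the second after the job is handed in, while the arm keeps its last pose, push and grip.
It also fails if it takes over 42 s, if anything falls off the work surface, if the arm or the gripper's body presses on something with over 40 N, if the wrist force passes 120 N, or if a joint passes its speed limit or range.

ROBOT

A 6-joint arm with a two-finger parallel gripper is mounted at the origin on the work surface. World frame = base frame: x ahead of the robot, y to its left, z up, the work surface at z = 0. Lengths are in mm, angles in degrees, forces in N, time in s.
With the tool pointing down it reaches from about 300 to 850 mm from the base axis. Payload 4.2 kg.
Tool frame: the origin (TCP) lies midway between the tips of the shut fingers; the grasp point (between the pads) lies env.hold_point_z behind it (env.hold_point_z is the distance from the TCP to the grasp point, in mm); z points along the fingers, y is the line along which they close (so a half turn about z gives the same grasp; the last joint's range is limited). The gripper opens to 91 mm and grips with 3 to 60 N. Pads are 32 mm wide; open, the fingers measure 118 mm over their backs; the gripper's body (76 mm by 178 mm) begins 60 mm behind the grasp point.
Start: joints at [70.359, 18.312, 89.639, -0, 72.044, -1.146], TCP at [182.406, 545.318, 213.976] pointing down, gripper open.
Joint ranges: [-177.97, 177.97], [-48.28, 115.42], [12.27, 149.76], [-77.06, 257.06], [2.81, 150.46], [-146.56, 146.56]. Speed limits (degrees/s): [147.25, 147.25, 180, 180, 180, 180].

INTERFACE

Orientations are given as [roll, pitch, yaw] about the fixed x, y, z axes, in that order (R = Rz(yaw) Ry(pitch) Rx(roll)).
In Python, from workcell import env, viewer, spotter gives the robot as it stands.
- The arm moves only by the tool apply_moves, never from a script. Its arguments are lists of equal length, an entry for each row: "delta_pos": the shift along the world's x, y, z normalised to -1 to 1, where 1 is 120 mm, a list of three; "rot": the turn, a rotation vector about the world's x, y, z normalised to -1 to 1, where 1 is 1.5 rad, a list of three; "hand": the opening, from 0 (shut) to 1 (fully open). A call has 1 to 10 rows; each row is the pose to reach, as a shift and turn from the pose commanded when the call began; what a row does not reach only later rows make up. A row lasts 1/12 s, in which the tool goes at most 41.7 mm and 7.16 degrees, less where a joint would pass 70% of its speed; a pose out of reach is approached as far as the arm can. A call with a number of a shift or a turn outside -1 to 1 is refused whole. A call with a gripper value outside its range is refused whole. The fingers move at their own pace and stop on an object; "newtons" is the grip in N (left out, the last holds). Time passes only in rows, so rows that repeat a pose let the fingers close. It gives the time, the measured TCP pose, the force, the opening and the grip force at its end, in the units of the state.
- env.state(): the state, without advancing time (a new reading comes with each control period).
- viewer.grab_frame(name): name is "scene" or "top"; returns a dict with "pixels" (420x560x3 uint8, red, green, blue), "camera_matrix" (3x3 intrinsics, pixels), "k1" (the pictures are not rectified: a ray, as slopes to the right and down, at radius r is drawn at 1 + k1 r^2 times it, then the intrinsics apply), "R" (3x3) and "t" (3): a world point X has camera coordinates R X + t. Camera axes: x right, y down, z forward; pixel columns grow to the right and rows downward; lengths in mm; the calibration is good to about 2 mm. A picture is of the moment at which its call begins. There is no depth.
- env.job_done(): hands the job in; it is judged then, once.
Trained networks look in a picture, given as the dict that the camera call returned (one of the last four; its "shot" number tells which), for a name from the list of things; names that differ only in an ending like _2 or _b are one class to them, and where a whole thing is asked for, a point or a joint stands for the part that bears it (a point fixed in the world has none). Each returns a list of dicts, best first, with "score" (0 to 1); they miss things now and then, are a little off and sometimes report something else, mostly with a low value. They report only what shows in the picture. A call takes as long as a camera call.
- spotter.trace(picture, query): "mask" (420x560 bool, what is visible of it) and "box" ([centre column, centre row, width, height] in pixels, round what is visible of it).
- spotter.landmark_of(picture, query): "position" ([column, row] in pixels: a listed point, or the origin of a listed thing).
The state is a dict: "time_s": time; "qpos": joint angles; "qvel": joint speeds; "effort": joint torques, N m; "ee_pos": TCP position; "ee_rot": TCP orientation; "force": force on the tool from outside, world axes, zero at the start; "torque": the same for the moment, N m; "gripper_width": finger opening in mm; "gripper_force": force on a finger pad.
Only numpy, scipy, OpenCV 4.12 (cv2) and the standard library are available. Lean on these libraries where they do the work, as an engineer would, in place of code of your own. Each camera call takes 0.05 s, during which the arm holds its last target. There are 200 camera calls.

## Working session

There is one attempt and no reset: what is moved stays moved. The work goes in short steps, Python scripts to look and compute and a tool call to move; the robot and the scene stay as the last step left them, time stands still between calls to the robot, and variables do not carry over. Pictures are saved under pics/ and viewed, at most 10 in all, crops included, and the job is handed in when it is done.

Besides the shell and the picture viewer there is one more tool, called after "Request:" by a JSON object that holds its "method" and its "body". apply_moves: Moves the arm, as the interface text tells. Its arguments: {"type":"object","properties":{"delta_pos":{"type":"array"},"rot":{"type":"array"},"hand":{"type":"array"},"newtons":{"type":"number"}},"required":["delta_pos","rot","hand"]}

```bash
mkdir -p pics; cat > h.py <<'E'
import numpy as np, cv2
from workcell import env, viewer, spotter
def save(f,n): cv2.imwrite(n,f["pixels"][:,:,::-1])
def ray(f,p):
    K=np.array(f["camera_matrix"]);d=cv2.undistortPoints(np.array([[p]],float),K,np.array([f["k1"],0,0,0,0],float))[0,0]
    # model: drawn = s*(1+k1 r^2), as OpenCV
    R=np.array(f["R"]);t=np.array(f["t"]).ravel()
    v=R.T@np.array([d[0],d[1],1]);return -R.T@t,v/np.linalg.norm(v)
def atz(f,p,z):
    c,v=ray(f,p);return c+v*(z-c[2])/v[2]
def tri(rs):
    A=0;b=0
    for c,v in rs:
        P=np.eye(3)-np.outer(v,v);A=A+P;b=b+P@c
    return np.linalg.solve(A,b)
E
python3 - <<'E'
from h import *
print(env.state(),env.hold_point_z)
F={n:viewer.grab_frame(n) for n in("scene","top")}
for n,f in F.items():
    save(f,f"pics/{n}0.png")
    for q,z in(("green_knob",79.5),("green_mark",62),("cap_green",31),("cap_amber",31),("bracket",0),("hammer",0),("spokeshave",0),("cedar_wall",0),("roof_panel",0)):
        r=spotter.landmark_of(f,q)
        print(n,q,[(round(x["score"],2),np.round(x["position"],1),atz(f,x["position"],z).round(1)) for x in r[:2]])
E
```

```text
{'time_s': 0.0, 'qpos': array([ 7.03595106e+01,  1.83513024e+01,  8.97062273e+01,  1.42014446e-03,
        7.20430263e+01, -1.14691865e+00]), 'qvel': array([ 0.00478859,  0.03736728, -0.00160787,  0.09759593, -0.03919803,
        0.05165322]), 'effort': array([-6.74910953e-04, -4.12465560e+01, -2.31972420e+01,  7.24968477e-02,
        4.58463735e-02, -1.63371656e-04]), 'ee_pos': array([182.22208156, 544.83477163, 213.12488217]), 'ee_rot': array([-1.79899491e+02, -3.36267114e-03,  1.61505987e+02]), 'force': array([-0.07900102,  0.73119139, -0.17836488]), 'torque': array([ 0.04806397, -0.0410444 ,  0.00122441]), 'gripper_force': 0.0, 'gripper_width': 90.94134622012322} 18.8
scene green_knob [(0.58, array([319. , 215.5]), array([532.8,  63. ,  79.5]))]
scene green_mark [(0.87, array([312.8, 224.9]), array([561.2,  62.5,  62. ]))]
scene cap_green [(0.66, array([317.5, 222.4]), array([524. ,  55.1,  31. ]))]
scene cap_amber [(0.86, array([366.8, 238.5]), array([479.7, 206. ,  31. ]))]
scene bracket [(0.61, array([341.4, 237.4]), array([503.8, 134.3,   0. ]))]
scene hammer [(0.61, array([4
[... 399 characters left out ...]
y([498. , 121.4,  79.5])), (0.64, array([262.4, 243.4]), array([518.7,  54.5,  79.5]))]
top green_mark [(0.89, array([261.5, 231.6]), array([554.1,  58.5,  62. ]))]
top cap_green [(0.68, array([264.5, 241. ]), array([527.6,  50.5,  31. ]))]
top cap_amber [(0.56, array([212.8, 253.9]), array([487.3, 205.7,  31. ]))]
top bracket [(0.89, array([238.9, 248.7]), array([504.3, 130.4,   0. ]))]
top hammer [(0.65, array([127.2, 220.9]), array([587.2, 479. ,   0. ]))]
top spokeshave [(0.81, array([433.3, 233. ]), array([ 558.3, -470.1,    0. ]))]
top cedar_wall [(0.57, array([321.7, 175.4]), array([ 735.9, -125. ,    0. ]))]
top roof_panel [(0.96, array([230.7, 170.2]), array([749.9, 160.9,   0. ]))]
```

```bash
python3 - <<'E'
import cv2,numpy as np
a=cv2.imread("pics/scene0.png")[170:300,240:440];b=cv2.imread("pics/top0.png")[150:280,160:360]
cv2.imwrite("pics/c0.png",np.vstack([cv2.resize(x,(400*2-350,292),interpolation=2) for x in(a,b)]))
E
```

```text
(no output)
```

View pics/c0.png

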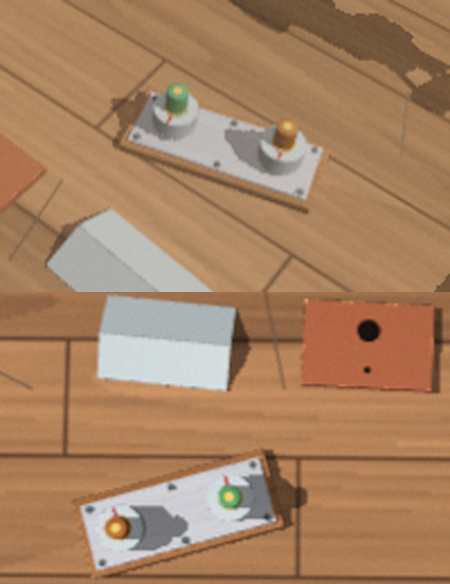

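View pics/scene0.png

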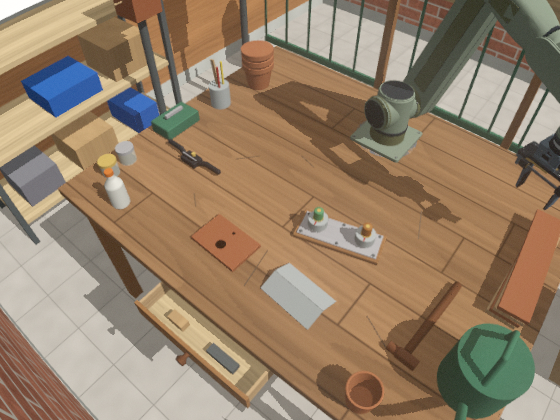

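Request:
{"method": "apply_moves", "body": {"delta_pos": [[0.19,-0.27,0],[0.38,-0.54,0],[0.57,-0.81,0],[0.57,-0.81,0]], "rot": [[0,0,-0.05],[0,0,-0.1],[0,0,-0.15],[0,0,-0.2]], "hand": [1,1,1,1]}}

```text
time_s: 1.33
ee_pos: [253.4, 443.0, 214.1]
ee_rot: [-179.9, 0.2, 143.9]
force: [-0.9, -0.2, -0.4]
gripper_width: 90.9
gripper_force: 0.0
```

Request:
{"method": "apply_moves", "body": {"delta_pos": [[0.19,-0.27,0],[0.38,-0.54,0],[0.57,-0.81,0],[0.57,-0.81,0]], "rot": [[0,0,-0.05],[0,0,-0.1],[0,0,-0.15],[0,0,-0.2]], "hand": [1,1,1,1]}}

```text
time_s: 1.67
ee_pos: [322.0, 346.0, 214.1]
ee_rot: [-180.0, 0.2, 126.6]
force: [-1.7, -0.1, 0.7]
gripper_width: 91.2
gripper_force: 0.0
```

Request:
{"method": "apply_moves", "body": {"delta_pos": [[0.19,-0.27,0],[0.38,-0.54,0],[0.57,-0.81,0],[0.57,-0.81,0]], "rot": [[0,0,-0.05],[0,0,-0.1],[0,0,-0.15],[0,0,-0.2]], "hand": [1,1,1,1]}}

```text
time_s: 2.0
ee_pos: [390.8, 248.9, 214.2]
ee_rot: [179.9, 0.2, 109.4]
force: [-0.1, 0.2, 0.3]
gripper_width: 91.3
gripper_force: 0.0
```

Request:
{"method": "apply_moves", "body": {"delta_pos": [[0.19,-0.27,0],[0.38,-0.54,0],[0.57,-0.81,0],[0.57,-0.81,0]], "rot": [[0,0,-0.05],[0,0,-0.06],[0,0,-0.06],[0,0,-0.06]], "hand": [1,1,1,1]}}

```text
time_s: 2.33
ee_pos: [459.5, 151.8, 214.1]
ee_rot: [179.9, 0.2, 104.5]
force: [-0.3, 0.3, 0.3]
gripper_width: 91.2
gripper_force: 0.0
```

```bash
python3 - <<'E'
from h import *
rs=[]
for n in("scene","top"):
    f=viewer.grab_frame(n);save(f,f"pics/{n}1.png")
    g=f["pixels"].astype(int);m=(g[...,1]>g[...,0]+15)&(g[...,1]>g[...,2]+10)
    m0=np.zeros_like(m)
    c=(319,212) if n=="scene" else (262,243)
    m0[c[1]-14:c[1]+15,c[0]-14:c[0]+15]=1
    ys,xs=np.nonzero(m&m0)
    print(n,len(xs),xs.min(),xs.max(),ys.min(),ys.max()) if len(xs) else print(n,0)
    if len(xs):
        p=(xs.mean(),ys.mean());rs.append(ray(f,p));print(p,atz(f,p,79.5).round(1),atz(f,p,90).round(1))
    for q in("green_mark","green_knob","cap_amber"):print(q,[(round(x["score"],2),x["position"]) for x in spotter.landmark_of(f,q)[:2]])
if len(rs)==2:print(tri(rs))
E
```

```text
scene 82 314 323 207 219
(np.float64(318.8536585365854), np.float64(213.40243902439025)) [526.6  58.   79.5] [534.   62.4  90. ]
green_mark [(0.56, [311.1, 224.9])]
green_knob [(0.67, [317.5, 213.9])]
cap_amber [(0.89, [365.5, 238.3]), (0.55, [320.1, 213.9])]
top 74 256 266 236 245
(np.float64(261.0945945945946), np.float64(240.6891891891892)) [526.5  58.4  79.5] [526.1  57.9  90. ]
green_mark [(0.61, [259.8, 233.8])]
green_knob [(0.82, [262.6, 242.6]), (0.42, [323.8, 173.5])]
cap_amber []
[526.63552953  58.23791234  79.67828202]
```

Request:
{"method": "apply_moves", "body": {"delta_pos": [[0.19,-0.26,0],[0.38,-0.52,0],[0.558,-0.78,0],[0.558,-0.78,0],[0.558,-0.78,0],[0.558,-0.78,-0.2],[0.558,-0.78,-0.4],[0.558,-0.78,-0.6],[0.558,-0.78,-0.6],[0.558,-0.78,-0.6]], "rot": [[0,0,0],[0,0,0],[0,0,0],[0,0,0],[0,0,0],[0,0,0],[0,0,0],[0,0,0],[0,0,0],[0,0,0]], "hand": [1,1,1,1,1,1,1,1,1,1]}}

```text
time_s: 3.57
ee_pos: [521.6, 64.2, 141.5]
ee_rot: [-179.9, -0.0, 104.9]
force: [-0.2, 0.1, 0.8]
gripper_width: 91.0
gripper_force: 0.0
```

Request:
{"method": "apply_moves", "body": {"delta_pos": [[0.041,-0.05,0],[0.041,-0.05,-0.2],[0.041,-0.05,-0.4],[0.041,-0.05,-0.5],[0.041,-0.05,-0.56],[0.041,-0.05,-0.61],[0.041,-0.05,-0.61],[0.041,-0.05,-0.61]], "rot": [[0,0,0],[0,0,0],[0,0,0],[0,0,0],[0,0,0],[0,0,0],[0,0,0],[0,0,0]], "hand": [1,1,0.8,0.7,0.6,0.6,0.6,0.6]}}

```text
time_s: 4.23
ee_pos: [528.8, 57.0, 69.8]
ee_rot: [179.9, 0.0, 104.8]
force: [0.4, -1.0, -0.0]
gripper_width: 55.6
gripper_force: 0.0
```

Request:
{"method": "apply_moves", "body": {"delta_pos": [[0,0,0],[0,0,0],[0,0,0],[0,0,0],[0,0,0],[0,0,0]], "rot": [[0,0,0],[0,0,0],[0,0,0],[0,0,0],[0,0,0],[0,0,0]], "hand": [0.45,0.4,0.35,0.3,0.2,0.2], "newtons": 10}}

```text
time_s: 4.73
ee_pos: [527.6, 56.8, 69.2]
ee_rot: [-180.0, 0.0, 104.8]
force: [-2.4, -0.9, 3.5]
gripper_width: 30.1
gripper_force: 10.0
```

```bash
python3 - <<'E'
from h import *
s=env.state()
for k in("ee_pos","ee_rot","force","torque","qpos","gripper_width","gripper_force"):print(k,np.round(s[k],2))
f=viewer.grab_frame("scene");save(f,"pics/s2.png")
cv2.imwrite("pics/s2c.png",cv2.resize(f["pixels"][150:270,250:410,::-1],(640,480),interpolation=cv2.INTER_CUBIC))
E
```

```text
ee_pos [527.61  56.83  69.19]
ee_rot [-179.98    0.    104.79]
force [-2.37 -0.91  3.51]
torque [-0.2   0.41  0.03]
qpos [ 4.9100e+00  2.2210e+01  1.0705e+02 -1.0000e-02  5.0760e+01 -9.8700e+00]
gripper_width 30.08
gripper_force 10.0
```

View pics/s2c.png

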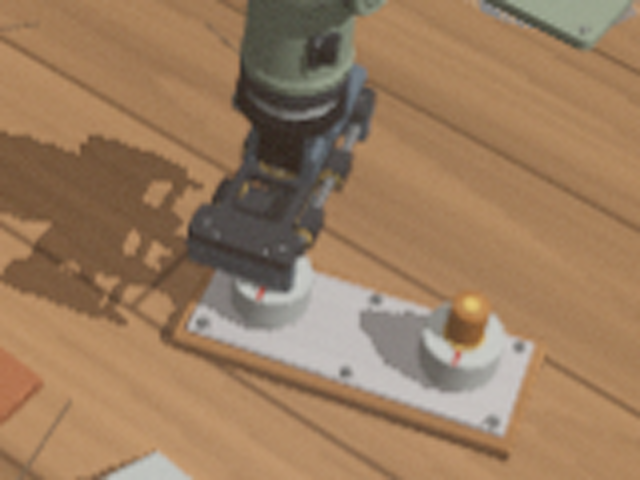

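Request:
{"method": "apply_moves", "body": {"delta_pos": [[0,0,0],[0,0,0],[0,0,0],[0,0,0],[0,0,0],[0,0,0],[0,0,0]], "rot": [[0,0,0],[0,0,0.03],[0,0,0.06],[0,0,0.1],[0,0,0.14],[0,0,0.18],[0,0,0.18]], "hand": [0.2,0.2,0.2,0.2,0.2,0.2,0.2], "newtons": 25}}

```text
time_s: 5.37
ee_pos: [527.7, 57.3, 69.0]
ee_rot: [180.0, -0.1, 120.2]
force: [-2.0, 0.3, 4.2]
gripper_width: 29.3
gripper_force: 25.0
```

```bash
cat > st.py <<'E'
from h import *
s=env.state()
for k in("ee_pos","ee_rot","force","torque","gripper_width","gripper_force"):print(k,np.round(s[k],3))
for n in("scene","top"):
    f=viewer.grab_frame(n)
    for q,z in(("green_mark",62),("cap_green",31)):print(n,q,[(round(x["score"],2),np.round(x["position"],1),atz(f,x["position"],z).round(1)) for x in spotter.landmark_of(f,q)[:1]])
    save(f,f"pics/last_{n}.png")
E
python3 st.py
```

```text
ee_pos [527.733  57.269  69.02 ]
ee_rot [ 1.79975e+02 -5.60000e-02  1.20202e+02]
force [-2.027  0.287  4.16 ]
torque [ 0.134  0.395 -0.381]
gripper_width 29.302
gripper_force 25.0
scene green_mark [(0.52, array([314.4, 226.4]), array([562.7,  69.5,  62. ]))]
scene cap_green [(0.47, array([314.8, 222.7]), array([530.2,  49.4,  31. ]))]
top green_mark []
top cap_green []
```

Request:
{"method": "apply_moves", "body": {"delta_pos": [[0,0,0],[0,0,0],[0,0,0],[0,0,0],[0,0,0],[0,0,0]], "rot": [[0,0,-0.05],[0,0,-0.1],[0,0,-0.15],[0,0,-0.2],[0,0,-0.25],[0,0,-0.3]], "hand": [0.2,0.2,0.2,0.2,0.2,0.2]}}

```text
time_s: 6.17
ee_pos: [528.6, 56.5, 69.0]
ee_rot: [179.9, 0.1, 94.3]
force: [-0.4, -0.9, 3.4]
gripper_width: 29.5
gripper_force: 25.0
```

```bash
python3 st.py
```

```text
ee_pos [528.604  56.465  68.975]
ee_rot [1.79912e+02 7.20000e-02 9.42820e+01]
force [-0.42  -0.892  3.364]
torque [-0.293  0.162  0.055]
gripper_width 29.46
gripper_force 24.998
scene green_mark [(0.78, array([310.8, 224.3]), array([563.2,  56.6,  62. ]))]
scene cap_green [(0.63, array([316. , 223.5]), array([530.3,  54.1,  31. ]))]
top green_mark []
top cap_green []
```

Request:
{"method": "apply_moves", "body": {"delta_pos": [[0,0,0],[0,0,0],[0,0,0],[0,0,0],[0,0,0],[0,0,0]], "rot": [[0,0,-0.05],[0,0,-0.1],[0,0,-0.15],[0,0,-0.2],[0,0,-0.25],[0,0,-0.3]], "hand": [0.2,0.2,0.2,0.2,0.2,0.2]}}

```text
time_s: 6.97
ee_pos: [528.4, 57.1, 69.0]
ee_rot: [179.9, -0.0, 68.5]
force: [1.0, -0.8, 3.9]
gripper_width: 29.6
gripper_force: 25.0
```

```bash
python3 st.py; python3 -c "
import cv2
cv2.imwrite('pics/s3c.png',cv2.resize(cv2.imread('pics/last_scene.png')[195:255,280:360],(640,480),interpolation=cv2.INTER_CUBIC))"
```

```text
ee_pos [528.394  57.087  68.973]
ee_rot [ 1.79938e+02 -3.90000e-02  6.85300e+01]
force [ 0.957 -0.8    3.855]
torque [-0.154  0.078  0.049]
gripper_width 29.577
gripper_force 24.998
scene green_mark [(0.52, array([306.5, 220.7]), array([560.4,  38.5,  62. ]))]
scene cap_green [(0.83, array([316.3, 221.8]), array([524.4,  50.9,  31. ]))]
top green_mark []
top cap_green [(0.31, array([233.4, 169.2]), array([747., 149.,  31.]))]
```

View pics/s3c.png

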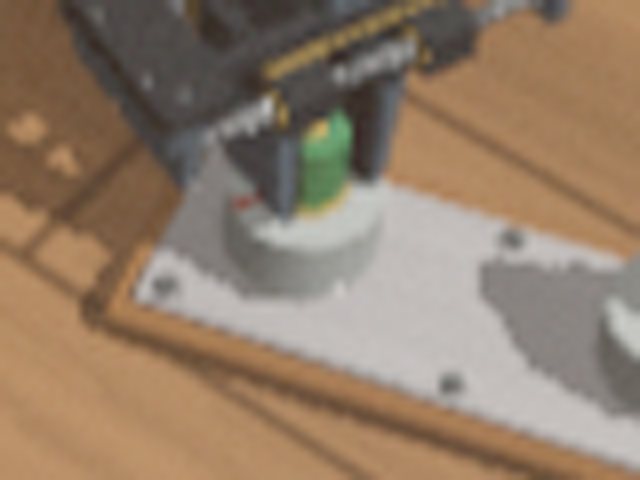

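Request:
{"method": "apply_moves", "body": {"delta_pos": [[0,0,0],[0,0,0],[0,0,0],[0,0,0],[0,0,0],[0,0,0],[0,0,0],[0,0,0],[0,0,0],[0,0,0]], "rot": [[0,0,-0.05],[0,0,-0.1],[0,0,-0.15],[0,0,-0.2],[0,0,-0.25],[0,0,-0.3],[0,0,-0.35],[0,0,-0.4],[0,0,-0.44],[0,0,-0.44]], "hand": [0.2,0.2,0.2,0.2,0.2,0.2,0.2,0.2,0.2,0.2]}}

```text
time_s: 8.1
ee_pos: [528.1, 56.9, 69.0]
ee_rot: [180.0, -0.0, 30.9]
force: [0.0, -0.8, 4.8]
gripper_width: 29.6
gripper_force: 25.0
```

```bash
python3 st.py; python3 -c "
import cv2
cv2.imwrite('pics/s4c.png',cv2.resize(cv2.imread('pics/last_scene.png')[195:255,280:360],(640,480),interpolation=cv2.INTER_CUBIC))"
```

```text
ee_pos [528.065  56.933  68.951]
ee_rot [ 1.79983e+02 -2.20000e-02  3.08720e+01]
force [ 0.011 -0.799  4.775]
torque [-0.126  0.136 -0.011]
gripper_width 29.638
gripper_force 25.002
scene green_mark [(0.64, array([308. , 214.7]), array([539.2,  28.1,  62. ]))]
scene cap_green [(0.56, array([316.4, 223. ]), array([528. ,  53.9,  31. ]))]
top green_mark []
top cap_green []
```

View pics/s4c.png

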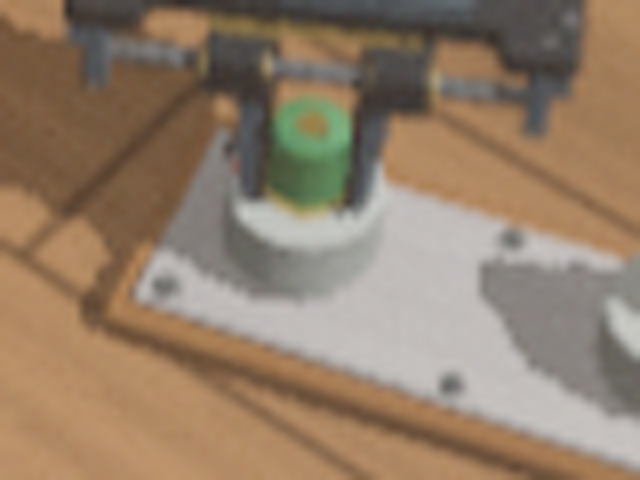

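The mark (crop ≈(235,168)) sits at about -67° yaw, so the cap has turned about 1.4 rad clockwise. That is inside the release range, so I'll lift gently.

Request:
{"method": "apply_moves", "body": {"delta_pos": [[0,0,0.02],[0,0,0.04],[0,0,0.06],[0,0,0.08],[0,0,0.08]], "rot": [[0,0,0],[0,0,0],[0,0,0],[0,0,0],[0,0,0]], "hand": [0.2,0.2,0.2,0.2,0.2]}}

```text
time_s: 8.82
ee_pos: [527.9, 56.9, 78.5]
ee_rot: [180.0, -0.0, 30.9]
force: [0.5, -0.5, -2.2]
gripper_width: 30.1
gripper_force: 25.0
```

Request:
{"method": "apply_moves", "body": {"delta_pos": [[0,0,0.08],[0,0,0.18],[0,0,0.28],[0,0,0.4],[0,0,0.52],[0,0,0.64],[0,0,0.72],[0,0,0.755],[0,0,0.755],[0,0,0.755]], "rot": [[0,0,0],[0,0,0],[0,0,0],[0,0,0],[0,0,0],[0,0,0],[0,0,0],[0,0,0],[0,0,0],[0,0,0]], "hand": [0.2,0.2,0.2,0.2,0.2,0.2,0.2,0.2,0.2,0.2]}}

```text
time_s: 9.65
ee_pos: [527.5, 56.9, 168.7]
ee_rot: [-180.0, 0.0, 30.9]
force: [0.8, 0.2, -2.1]
gripper_width: 29.1
gripper_force: 25.0
```

Request:
{"method": "apply_moves", "body": {"delta_pos": [[0,0,0],[0,0,0],[0,0,0],[0,0,0],[0,0,0],[0,0,0]], "rot": [[0,0,0],[0,0,0],[0,0,0],[0,0,0],[0,0,0],[0,0,0]], "hand": [0.2,0.2,0.2,0.2,0.2,0.2]}}

```text
time_s: 10.15
ee_pos: [527.8, 56.9, 168.8]
ee_rot: [-180.0, 0.0, 30.9]
force: [0.5, -0.0, -2.5]
gripper_width: 29.8
gripper_force: 25.0
```

```bash
python3 st.py; python3 -c "
import cv2
cv2.imwrite('pics/s5c.png',cv2.resize(cv2.imread('pics/last_scene.png')[130:280,250:450],(640,480),interpolation=cv2.INTER_CUBIC))"
```

```text
ee_pos [527.837  56.905 168.81 ]
ee_rot [-1.79999e+02  1.70000e-02  3.08730e+01]
force [ 0.489 -0.041 -2.453]
torque [-0.13   0.12  -0.022]
gripper_width 29.786
gripper_force 25.0
scene green_mark [(0.81, array([306.3, 193.6]), array([474.4, -27.2,  62. ]))]
scene cap_green [(0.72, array([319.8, 202.9]), array([455.7,  14.4,  31. ]))]
top green_mark []
top cap_green []
```

View pics/s5c.png

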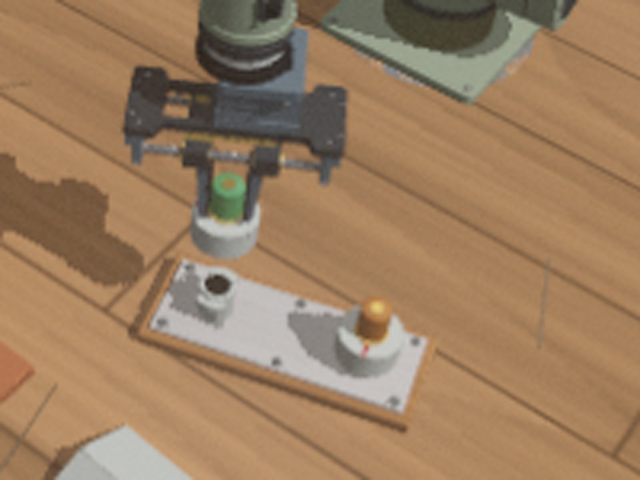

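The cap (crop ≈(225,225)) is held level and clear of the bare socket (215,290). The amber cap (370,340) hasn't moved.

```bash
python3 -c "
from workcell import env
print(env.job_done())"
```

```text
the job is handed in; nothing more can be done
None
```

The green-knobbed cap came loose clockwise (its socket is the left-hand one) and is off, still gripped, level and still about 100 mm above its socket, with the amber cap untouched; the job is handed in at about 10 s on the robot's clock.

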